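# Close the storage jars with their own lids

### The job

Two sets of stoneware storage jars have been unpacked on the storeroom bench, lids and jars mixed up. Put each of the four loose lids on its own jar, the one of the same colour and the same size, so that it sits level and fully down on the rim. Set the lids down gently, without dropping them, leave the jars standing where they are, and do not disturb the tape roll and the candle tin.

Things in the scene. Friction and masses are not known exactly. Their poses are not given: they have to be found in the camera images.
- white_large_jar: large cream-white stoneware storage jar, open, standing loose on the bench: outside diameter 112, height 60, wall 8 (mouth 96 in diameter), inside floor 8 above the bench, about 0.7 kg. Origin: centre of its underside, z up; the rim is at z = 60. Sizes in mm.
- white_large_lid: large cream-white lid lying right way up: flange 112 wide, 8 thick; upright round knob on top, 25 wide, 30 tall (grip here); below, a clay spigot 10 deep, tapering 84 to 76 wide. Origin: centre of the spigot's underside, z up (flange z = 10 to 18, knob top 48). Seated, the flange rests on the jar's rim, 6 play round the spigot, origin 50 above the jar's. 0.2 kg. Sizes in mm.
- white_small_jar: small cream-white stoneware storage jar, open, standing loose on the bench: outside diameter 84, height 60, wall 8 (mouth 68 in diameter), inside floor 8 above the bench, about 0.45 kg. Origin: centre of its underside, z up; the rim is at z = 60. Sizes in mm.
- white_small_lid: small cream-white lid lying right way up: flange 84 wide, 8 thick; upright round knob on top, 25 wide, 30 tall (grip here); below, a clay spigot 10 deep, tapering 56 to 48 wide. Origin: centre of the spigot's underside, z up (flange z = 10 to 18, knob top 48). Seated, the flange rests on the jar's rim, 6 play round the spigot, origin 50 above the jar's. 0.12 kg. Sizes in mm.
- plum_large_jar: large dark plum-purple stoneware storage jar, open, standing loose on the bench: outside diameter 112, height 60, wall 8 (mouth 96 in diameter), inside floor 8 above the bench, about 0.7 kg. Origin: centre of its underside, z up; the rim is at z = 60. Sizes in mm.
- plum_large_lid: large dark plum-purple lid lying right way up: flange 112 wide, 8 thick; upright round knob on top, 25 wide, 30 tall (grip here); below, a clay spigot 10 deep, tapering 84 to 76 wide. Origin: centre of the spigot's underside, z up (flange z = 10 to 18, knob top 48). Seated, the flange rests on the jar's rim, 6 play round the spigot, origin 50 above the jar's. 0.2 kg. Sizes in mm.
- plum_small_jar: small dark plum-purple stoneware storage jar, open, standing loose on the bench: outside diameter 84, height 60, wall 8 (mouth 68 in diameter), inside floor 8 above the bench, about 0.45 kg. Origin: centre of its underside, z up; the rim is at z = 60. Sizes in mm.
- plum_small_lid: small dark plum-purple lid lying right way up: flange 84 wide, 8 thick; upright round knob on top, 25 wide, 30 tall (grip here); below, a clay spigot 10 deep, tapering 56 to 48 wide. Origin: centre of the spigot's underside, z up (flange z = 10 to 18, knob top 48). Seated, the flange rests on the jar's rim, 6 play round the spigot, origin 50 above the jar's. 0.12 kg. Sizes in mm.
- tape_roll: roll of brown packing tape lying flat on the bench, 104 in diameter, 48 high, with a 76 hole; not part of the job. Origin: centre of its underside. Sizes in mm.
- candle_tin: round brass-coloured candle tin with a steel lid, closed, 79 in diameter, 59 high; not part of the job. Origin: centre of its underside. Sizes in mm.
Things that resemble listed ones, but are neither listed nor needed, are in the scene too. Leave any red or turquoise look-alike of the plum_large_jar alone. Leave any orange or turquoise look-alike of the white_large_lid alone.

How it is judged:
By the outcome, as a careful person would: the job done as asked, in the order asked, and still so for the second after the job is handed in, with the robot touching nothing.
It also fails if it takes over 93 s, if anything falls off the work surface, if the arm or the gripper's body presses on something with over 40 N, if the wrist force passes 120 N, or if a joint passes its speed limit or range.

### The arm

A 7-joint arm with a two-finger parallel gripper is mounted at the origin on the work surface. World frame = base frame: x ahead of the robot, y to its left, z up, the work surface at z = 0. Lengths are in m, angles in rad, forces in N, time in s.
With the tool pointing down it reaches from about 0.425 to 0.875 m from the base axis. Payload 4.7 kg.
Tool frame: the origin (TCP) lies on the centre line of the jaws, within the pads' length; the fingertips stand 14 mm ahead of it and the grasp point (between the pads) lies 5 mm behind it; z points along the fingers, y is the direction in which the jaws open and shut (so a half turn about z gives the same grasp; the last joint's range is limited). The gripper opens to 87 mm and grips with 3 to 60 N. Pads are 19 mm wide; open, the fingers measure 117 mm over their backs; the gripper's body (75 mm by 190 mm) begins 51 mm behind the grasp point.
Start: joints at [-1.092, 0.321, -0.07, 1.45, 0.023, 1.371, -0.057], TCP at [0.291, 0.581, 0.237] pointing down, gripper open.
Joint ranges: [-2.86, 2.86], [-0.3, 2.09], [-1.38, 1.24], [0.06, 2.45], [-1.56, 4.7], [0.09, 2.05], [-2.69, 2.69]. Speed limits (rad/s): [2.57, 2.57, 3.14, 3.14, 3.14, 3.14, 3.14].

### API

Orientations are given as a rotation vector (axis times angle).
In Python, from bench import ctrl, optics, models gives the robot as it stands. The module is installed in compiled form; this text tells all that it offers.
- The arm moves only by the tool arm_command, never from a script. Its argument "motion" is a list of rows, each a list of 3 entries, a list of its own where there are three numbers: the shift along the tool's x, y, z in mm, then the turn, a rotation vector about the tool's x, y, z in degrees, then the closure, from 0 (fully open) to 1 (shut). In form: [[[x, y, z], [ax, ay, az], claw], ...]. A call has 1 to 8 rows; each row shifts and turns the commanded pose from where the row before left it, along the tool's axes as they then stand; what a row does not reach is not made up. A row lasts 1/12 s, in which the tool goes at most 41.7 mm and 7.16 degrees, less where a joint would pass 70% of its speed; a pose out of reach is approached as far as the arm can. A call with a gripper value outside its range is refused whole. The fingers move at their own pace and stop on an object; "force" is the grip in N (left out, the last holds). Time passes only in rows, so rows that do not move let the fingers close. It gives the time, the measured TCP pose, the force and the opening at its end, in the units of the state.
- ctrl.get_state(): the state, without advancing time (a new reading comes with each control period).
- optics.get_image(name): name is "scene" or "top"; returns (picture, depth): 480x640x3 uint8, blue, green, red; 480x640 float32, m along the optical axis (not along the pixel's ray), 0 where there is no reading.
- optics.camera_model(name): a dict with "fovy" (degrees; the focal length in pixels is half the picture's height over the tangent of half this angle, whatever the lens; pixels are square), "cx", "cy" (the principal point, pixels), "distortion" ([k1, k2, p1, p2, k3] as OpenCV has them; the pictures are not rectified), "rvec" (rotation vector, rad) and "tvec" (3), from world to camera coordinates, as OpenCV has them. Camera axes: x right, y down, z forward; pixel columns grow to the right and rows downward; lengths in m; the calibration is good to about 2 mm. A picture is of the moment at which its call begins. camera_model takes no time and is no camera call.
- ctrl.close_job(): hands the job in, once; it reports no verdict.
Trained networks look in the newest picture that a camera, given by its name, has taken for a name from the list of things; names that differ only in an ending like _2 or _b are one class to them, and where a whole thing is asked for, a point or a joint stands for the part that bears it (a point fixed in the world has none). Each returns a list of dicts, best first, with "conf" (0 to 1); they miss things now and then, are a little off and sometimes report something else, mostly with a low value. They report only what shows in the picture. A call takes as long as a camera call. They do not tell look-alikes from the thing itself.
- models.search_frame(camera, target): "location" ([x, y, z] in m, in the coordinates of the camera as it stood for that picture, good to about 4 mm: the middle of the surface that is visible of it).
- models.silhouettes(camera, target): "pixels" (480x640 bool, what is visible of it).
The state is a dict: "time": time; "joint_positions": joint angles; "qd": joint speeds; "joint_torque": joint torques, N m; "position": TCP position; "tool_rot": TCP orientation; "ft_force": force on the tool from outside, world axes, zero at the start; "torque": the same for the moment, N m; "grip_width": opening from 0.0 (shut) to 1.0 (fully open).
Only numpy, scipy, OpenCV 4.12 (cv2) and the standard library are available. Lean on these libraries where they do the work, as an engineer would, in place of code of your own. Each camera call takes 0.05 s, during which the arm holds its last target.

## Working session

There is one attempt and no reset: what is moved stays moved. The work goes in short steps, Python scripts to look and compute and a tool call to move; the robot and the scene stay as the last step left them, time stands still between calls to the robot, and variables do not carry over. Pictures are saved under pics/ and viewed, and the job is handed in when it is done.

Besides the shell and the picture viewer there is one more tool, called after ">>>" by a JSON object that holds its "api" and its "payload", one argument or row to a line. arm_command: Moves the arm, as the interface text tells. Its arguments: {"type":"object","properties":{"motion":{"type":"array","items":{"type":"array"}},"force":{"type":"number"}},"required":["motion"]}

```bash
mkdir -p pics; python3 - <<'E'
from bench import ctrl, optics, models
import cv2
print({k:v for k,v in ctrl.get_state().items() if k in('time','position','tool_rot','grip_width')})
for n in('scene','top'):
    p,d=optics.get_image(n); cv2.imwrite(f'pics/{n}0.png',p); print(optics.camera_model(n))
E
```

```text
{'time': 0.0, 'position': array([0.29116803, 0.5805566 , 0.23546918]), 'tool_rot': array([-7.23359639e-01, -3.05684167e+00,  2.96196539e-03]), 'grip_width': 0.9958483042153812}
{'fovy': 45.31283872967689, 'cx': 315.2922601572984, 'cy': 237.41258154180122, 'distortion': array([-0.03422501,  0.        ,  0.        ,  0.        ,  0.        ]), 'rvec': array([ 1.74320595,  1.82589722, -0.71445577]), 'tvec': array([ 0.0216142 , -0.34793401,  1.64612042])}
{'fovy': 43.96897275028068, 'cx': 319.28610874255594, 'cy': 240.1768047094751, 'distortion': array([-0.05600023,  0.        ,  0.        ,  0.        ,  0.        ]), 'rvec': array([ 2.13373771, -2.18568636,  0.14502097]), 'tvec': array([0.01165219, 0.53105114, 1.34823884])}
```

View pics/scene0.png

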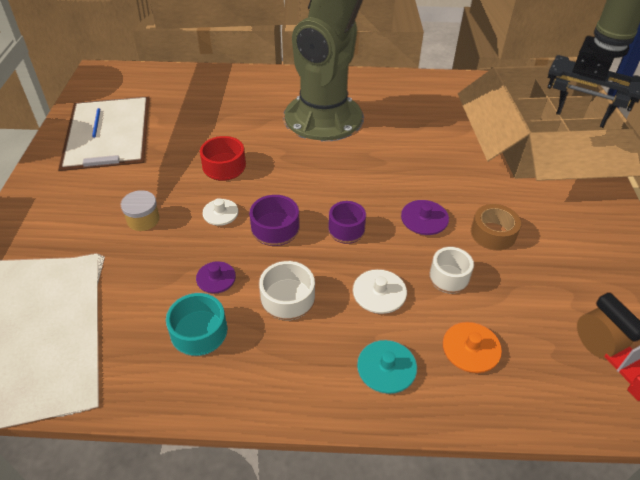

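View pics/top0.png

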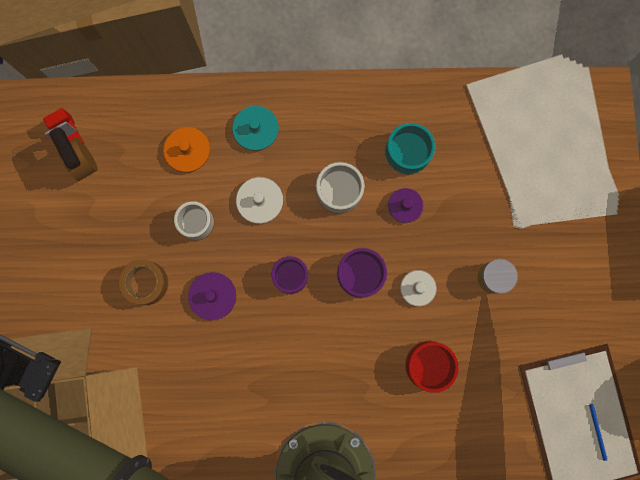

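The top view shows all eight parts in the clear. White large lid is at (259,200) with its jar at (340,187). White small lid is at (419,288) with its jar at (193,220). Plum large lid is at (212,296) with its jar at (362,273). Plum small lid is at (406,205) with its jar at (290,275). The look-alikes are red, turquoise and orange. The tape roll is at (142,283) and the candle tin at (500,276).

```bash
cat > h.py <<'E'
from bench import ctrl, optics, models
import cv2, numpy as np
from scipy.optimize import least_squares
EXP={'white_large_lid':(259,200),'white_large_jar':(340,187),'white_small_jar':(193,220),'white_small_lid':(419,288),
'plum_large_lid':(212,296),'plum_small_jar':(290,275),'plum_large_jar':(362,273),'plum_small_lid':(406,205),'tape_roll':(142,283),'candle_tin':(500,276)}
def cam(n):
    m=optics.camera_model(n); f=240/np.tan(np.radians(m['fovy'])/2)
    K=np.array([[f,0,m['cx']],[0,f,m['cy']],[0,0,1]]); return K,m['distortion'],cv2.Rodrigues(m['rvec'])[0],m['tvec'],m['rvec']
def world(n,d,mask):
    K,D,R,t,_=cam(n); v,u=np.nonzero(mask&(d>0)); z=d[v,u]
    p=cv2.undistortPoints(np.stack([u,v],1).astype(float)[:,None],K,D)[:,0]
    return (np.c_[p*z[:,None],z]-t)@R
def plane(n,uv,z):  # pixels -> world at height z
    K,D,R,t,_=cam(n); p=cv2.undistortPoints(np.asarray(uv,float).reshape(-1,1,2),K,D)[:,0]
    r=np.c_[p,np.ones(len(p))]@R; c=-R.T@t
    return c+r*((z-c[2])/r[:,2])[:,None]
def proj(n,X):
    K,D,R,t,rv=cam(n); return cv2.projectPoints(np.asarray(X,float).reshape(-1,1,3),rv,t,K,D)[0][:,0]
def circ(P,r):
    f=lambda q:np.hypot(P[:,0]-q[0],P[:,1]-q[1])-r
    s=least_squares(f,P[:,:2].mean(0),loss='soft_l1',f_scale=.002); return s.x,np.sqrt(np.mean(s.fun**2))
E
python3 - <<'E'
from h import *
out=img=None
pics={n:optics.get_image(n) for n in('top','scene')}
res={}
for name,uv in EXP.items():
    for n in('top','scene'):
        d=pics[n][1]; best=None
        for r in models.silhouettes(n,name):
            m=r['pixels'].astype(bool)
            P=world(n,d,m)
            if len(P)<50: continue
            c=np.median(P,0)
            e=np.hypot(*(proj('top',c)[0]-uv))
            if best is None or e<best[0]: best=(e,r['conf'],m,P)
        if best is None or best[0]>25: print(name,n,'none',best and best[0]); continue
        e,cf,m,P=best
        zt=.059 if 'jar' in name else .018
        R=.056 if 'large' in name else .042
        if 'jar' not in name and 'lid' not in name: print(name,n,np.median(P,0).round(3),P[:,2].max().round(3));continue
        if 'jar' in name: zt=.06
        cs=max(cv2.findContours(m.astype(np.uint8),0,1)[0],key=len)[:,0] if n=='top' else None
        h=np.percentile(P[:,2],[50,99]).round(4)
        Q=P[abs(P[:,2]-zt)<.006]
        # rim/flange points: midpoint of bbox
        mid=(np.percentile(Q[:,:2],1,0)+np.percentile(Q[:,:2],99,0))/2; span=np.percentile(Q[:,:2],99,0)-np.percentile(Q[:,:2],1,0)
        line=[name,n,round(cf,2),round(e,1),len(P),'z',h,'depth mid',mid.round(4),span.round(3)]
        if n=='top':
            c,rr=circ(plane(n,cs,zt),R); line+=['circ',c.round(4),rr.round(4)]
        k=Q
        if 'lid' in name:
            kn=P[P[:,2]>.040]; 
            if len(kn)>5: line+=['knob',kn.mean(0).round(4)]
        print(*line)
E
```

```text
white_large_lid top 0.58 1.1 1738 z [0.0181 0.0505] depth mid [0.6319 0.1393] [0.104 0.105] circ [0.6325 0.1383] 0.0011 knob [0.6319 0.1387 0.0478]
white_large_lid scene 0.82 4.3 1846 z [0.0175 0.0485] depth mid [0.6372 0.1395] [0.105 0.105] knob [0.6376 0.1395 0.0464]
white_large_jar top none None
white_large_jar scene none None
white_small_jar top 0.55 0.7 1172 z [0.0232 0.0645] depth mid [0.5826 0.2897] [0.08  0.081] circ [0.5801 0.2858] 0.0028
white_small_jar scene 0.81 2.0 1544 z [0.0379 0.0622] depth mid [0.5872 0.289 ] [0.081 0.078]
white_small_lid top 0.59 1.6 1056 z [0.0182 0.0508] depth mid [ 0.4152 -0.2291] [0.079 0.079] circ [ 0.4151 -0.229 ] 0.0013 knob [ 0.4147 -0.2291  0.0474]
white_small_lid scene 0.77 5.8 752 z [0.0174 0.0486] depth mid [ 0.4196 -0.2278] [0.079 0.079] knob [ 0.421  -0.2274  0.0457]
plum_large_lid top 0.91 0.3 1769 z [0.0183 0.0505] depth mid [0.4086 0.2526] [0.102 0.105] circ [0.4084 0.2519] 0.0021 knob [0.4079 0.2519 0.0477]
plum_large_lid scene 0.68 4.6 1327 z [0.0176 0.0491] depth mid [0.4114 0.253 ] [0.107 0.105] knob [0.4137 0.2525 0.0464]
plum_
[... 173 characters left out ...]
mid [0.4554 0.0692] [0.083 0.081]
plum_large_jar top 0.6 0.5 1883 z [0.0099 0.0641] depth mid [ 0.4514 -0.095 ] [0.106 0.107] circ [ 0.451  -0.0948] 0.0018
plum_large_jar scene 0.91 4.0 2131 z [0.0325 0.0617] depth mid [ 0.4565 -0.0946] [0.11  0.107]
plum_small_lid top 0.89 1.5 1005 z [0.0183 0.0501] depth mid [ 0.6116 -0.2083] [0.079 0.079] circ [ 0.6116 -0.2081] 0.001 knob [ 0.6119 -0.2076  0.0469]
plum_small_lid scene 0.62 5.0 987 z [0.0175 0.0489] depth mid [ 0.616  -0.2068] [0.079 0.079] knob [ 0.6175 -0.2067  0.0459]
tape_roll top [0.442 0.413 0.046] 0.056
tape_roll scene [0.459 0.409 0.036] 0.053
candle_tin top [ 0.436 -0.405  0.058] 0.068
candle_tin scene [ 0.457 -0.404  0.055] 0.063
```

```bash
cat > m.py <<'E'
from h import *
NOM={'white_large_lid':(.634,.139),'white_large_jar':(.66,-.04),'white_small_jar':(.585,.289),'white_small_lid':(.417,-.228),
'plum_large_lid':(.410,.252),'plum_small_jar':(.453,.068),'plum_large_jar':(.453,-.095),'plum_small_lid':(.614,-.207)}
def measure(n,d,names):
    W=world(n,d,np.ones_like(d,bool)); o={}
    for k in names:
        q=np.array(NOM[k]); ro=.056 if 'large' in k else .042
        z=(.05,.068) if 'jar' in k else (.012,.026)
        for _ in range(6):
            r=np.hypot(*(W[:,:2]-q).T)
            s=(r<ro+.02)&(W[:,2]>z[0])&(W[:,2]<z[1])
            P=W[s]
            if 'jar' in k:
                f=lambda a:np.maximum(abs(np.hypot(*(P[:,:2]-a).T)-(ro-.004))-.004,0)
                q=least_squares(lambda a:np.hypot(*(P[:,:2]-a).T)-(ro-.004),q,loss='soft_l1',f_scale=.003).x
            else:
                q=(np.percentile(P[:,:2],.5,0)+np.percentile(P[:,:2],99.5,0))/2
        o[k]=(q,np.median(P[:,2]),len(P))
    return o
E
python3 - <<'E'
from m import *
im={}
r={}
for n in('top','scene'):
    p,d=optics.get_image(n); r[n]=measure(n,d,NOM)
    for k,(q,z,c) in r[n].items():
        R=.056 if 'large' in k else .042; zz=.06 if 'jar' in k else .018
        a=np.linspace(0,6.28,60); pts=proj(n,np.c_[q[0]+R*np.cos(a),q[1]+R*np.sin(a),0*a+zz])
        cv2.polylines(p,[np.round(pts*8).astype(np.int32)],True,(0,255,0),1,cv2.LINE_AA,3)
    cv2.imwrite(f'pics/{n}1.png',p)
for k in NOM: print(k,*[(r[n][k][0].round(4),round(float(r[n][k][1]),4),r[n][k][2]) for n in r])
E
```

```text
white_large_lid (array([0.6317, 0.1386]), 0.0179, 1573) (array([0.6362, 0.1402]), 0.0173, 1674)
white_large_jar (array([ 0.6532, -0.0517]), 0.0594, 547) (array([ 0.6587, -0.0504]), 0.058, 752)
white_small_jar (array([0.583 , 0.2898]), 0.0592, 413) (array([0.5884, 0.29  ]), 0.0582, 524)
white_small_lid (array([ 0.4152, -0.2288]), 0.0179, 869) (array([ 0.4188, -0.2278]), 0.0172, 596)
plum_large_lid (array([0.4094, 0.2524]), 0.0181, 1636) (array([0.4118, 0.2532]), 0.0174, 1178)
plum_small_jar (array([0.4511, 0.0684]), 0.0598, 378) (array([0.4562, 0.0696]), 0.0577, 435)
plum_large_jar (array([ 0.4523, -0.0962]), 0.0597, 535) (array([ 0.4576, -0.0949]), 0.0577, 574)
plum_small_lid (array([ 0.6117, -0.2089]), 0.0178, 839) (array([ 0.6164, -0.2068]), 0.017, 830)
```

View pics/top1.png

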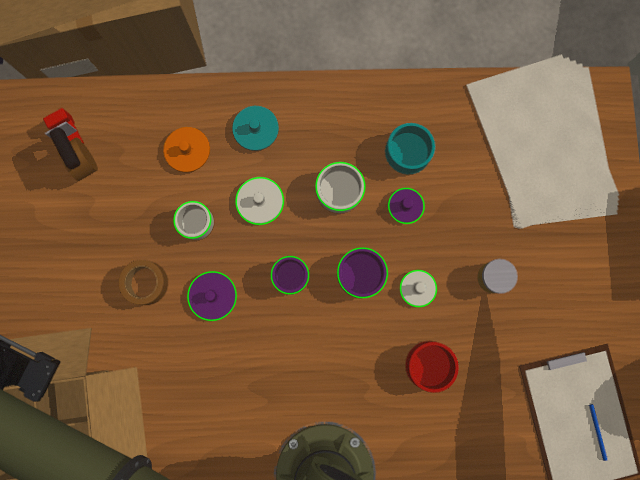

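View pics/scene1.png

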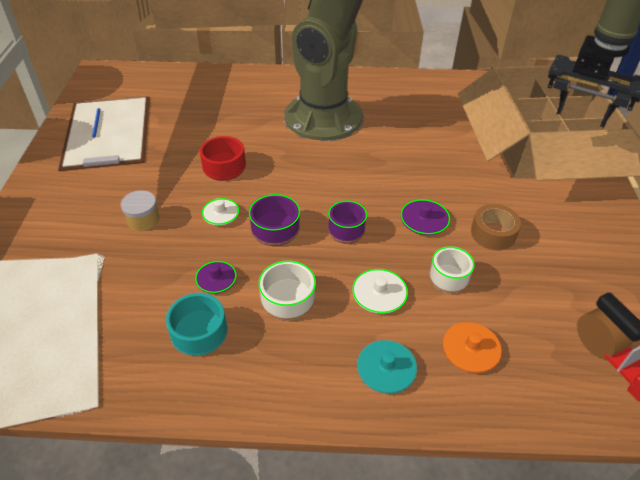

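Both overlays match every rim and flange. The two cameras differ by a steady 5 mm or so in x, so I'll use averages and check against the arm when it grasps. First I'll square up the tool.

>>> {"api": "arm_command", "payload": {
  "motion": [
    [[0, 0, 0], [0, 0, -6.6], 0.4],
    [[0, 0, 0], [0, 0, -6.6], 0.4],
    [[0, 0, 0], [0, 0, -6.6], 0.4],
    [[0, 0, 0], [0, 0, -6.8], 0.4],
    [[0, 0, 0], [0, 0, 0], 0.4]
  ],
  "force": 20
}}

```text
time: 1.72
position: [0.2914, 0.581, 0.2366]
tool_rot: [0.004, -3.142, -0.0]
ft_force: [0.5, 0.1, -0.1]
grip_width: 0.708
```

```bash
cat >> h.py <<'E'
def st():
    s=ctrl.get_state(); R=cv2.Rodrigues(s['tool_rot'])[0]
    print('t',round(s['time'],2),'pos',s['position'].round(4),'x',R[:,0].round(3),'y',R[:,1].round(3),'grip',round(s['grip_width']*87,1),'F',np.round(s['ft_force'],1),'q7',round(s['joint_positions'][6],2))
    return s,R
def go(target):
    s,R=st(); print('tool mm',(R.T@(np.array(target)-s['position'])*1000).round(1))
E
python3 -c "
from h import *
go([.4105,.2528,.12])"
```

```text
t 1.72 pos [0.2914 0.581  0.2366] x [-1.    -0.002  0.   ] y [-0.002  1.     0.   ] grip 61.6 F [ 0.5  0.1 -0.1] q7 0.4
tool mm [-118.3 -328.5  116.6]
```

>>> {"api": "arm_command", "payload": {
  "motion": [
    [[-13, -36, 0], [0, 0, 0], 0.4],
    [[-13, -36, 0], [0, 0, 0], 0.4],
    [[-13, -36, 0], [0, 0, 0], 0.4],
    [[-13, -36, 0], [0, 0, 0], 0.4],
    [[-13, -36, 0], [0, 0, 0], 0.4],
    [[-13, -36, 0], [0, 0, 0], 0.4],
    [[-13, -36, 0], [0, 0, 0], 0.4],
    [[-13, -36, 0], [0, 0, 0], 0.4]
  ]
}}

```text
time: 2.38
position: [0.3956, 0.2912, 0.2369]
tool_rot: [0.007, 3.141, 0.001]
ft_force: [0.9, -0.4, 0.7]
grip_width: 0.596
```

```bash
python3 -c "
from h import *
go([.4105,.2528,.12])"
```

```text
t 2.38 pos [0.3956 0.2912 0.2369] x [-1.     0.004 -0.   ] y [0.004 1.    0.001] grip 51.8 F [ 0.9 -0.4  0.7] q7 0.88
tool mm [-15.  -38.4 116.8]
```

>>> {"api": "arm_command", "payload": {
  "motion": [
    [[-8, -20, 0], [0, 0, 0], 0.4],
    [[-7, -18, 20], [0, 0, 0], 0.4],
    [[0, 0, 35], [0, 0, 0], 0.4],
    [[0, 0, 35], [0, 0, 0], 0.4],
    [[0, 0, 35], [0, 0, 0], 0.4],
    [[0, 0, 22], [0, 0, 0], 0.4],
    [[0, 0, 0], [0, 0, 0], 0.4]
  ]
}}

```text
time: 2.97
position: [0.407, 0.2526, 0.085]
tool_rot: [-0.006, -3.134, 0.008]
ft_force: [-1.5, -0.2, 0.3]
grip_width: 0.6
```

```bash
python3 -c "
from h import *
go([.4105,.2528,.036])
for n in('top','scene'):
    p,d=optics.get_image(n)
    u,v=proj(n,[.41,.253,.05])[0].astype(int)
    c=p[max(v-70,0):v+70,max(u-90,0):u+90]; cv2.imwrite(f'pics/{n}2.png',cv2.resize(c,None,fx=4,fy=4))"
```

```text
t 2.97 pos [0.407  0.2526 0.085 ] x [-1.     0.004  0.007] y [ 0.004  1.    -0.005] grip 52.2 F [-1.5 -0.2  0.3] q7 0.97
tool mm [-3.9  0.4 49. ]
```

View pics/scene2.png

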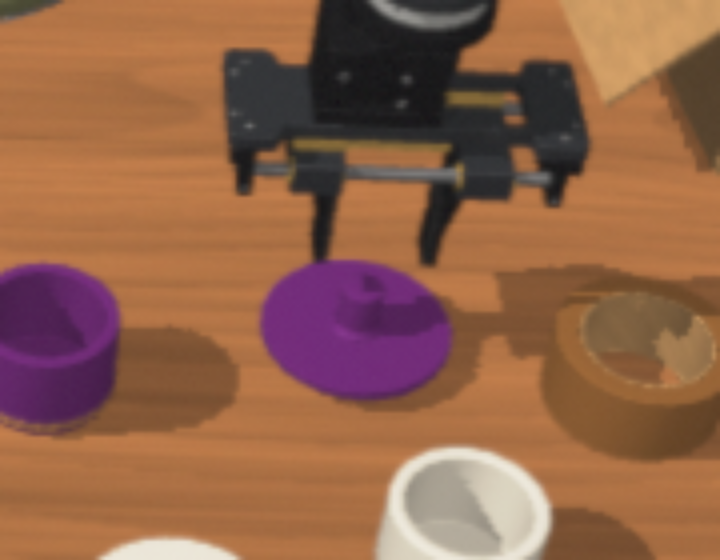

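View pics/top2.png

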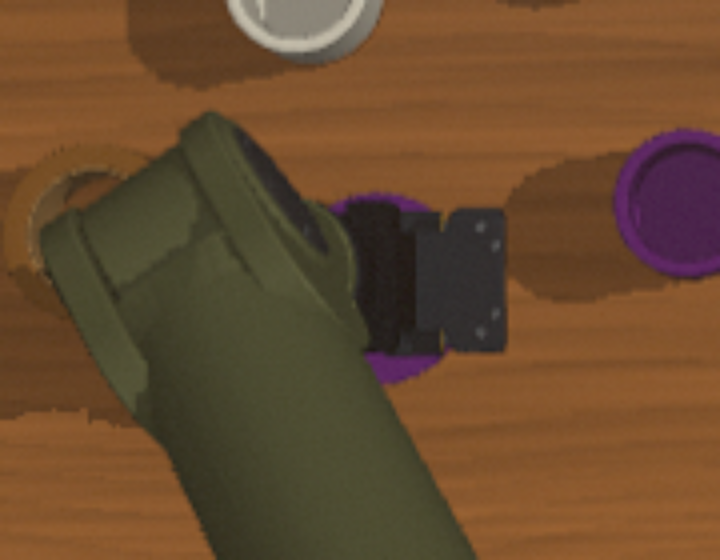

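Seen from the scene camera, the fingers straddle the plum knob from above. I'll use the fingers' depth points to measure the camera bias against the TCP.

```bash
python3 -c "
from h import *
s,R=st()
n='scene';p,d=optics.get_image(n)
W=world(n,d,np.ones_like(d,bool))
g=(abs(W[:,0]-s['position'][0])<.03)&(abs(W[:,1]-s['position'][1])<.06)&(W[:,2]>.073)&(W[:,2]<.095)
P=W[g];print(len(P))
for sg in(1,-1):
  Q=P[(P[:,1]-s['position'][1])*sg>0];print(len(Q),Q.min(0).round(4),Q.max(0).round(4),np.median(Q,0).round(4))
st()
"
```

```text
t 3.07 pos [0.4102 0.2549 0.0898] x [-1.     0.003  0.001] y [ 0.003  1.    -0.   ] grip 52.2 F [ 0.7 -0.1  0.5] q7 0.97
80
42 [0.4008 0.2812 0.0749] [0.423  0.2912 0.0946] [0.4182 0.2844 0.0852]
38 [0.4003 0.2207 0.0748] [0.4221 0.2299 0.0946] [0.4181 0.2232 0.0874]
t 3.12 pos [0.4111 0.2557 0.091 ] x [-1.     0.002 -0.002] y [0.002 1.    0.001] grip 52.1 F [ 0.2 -0.3 -0.1] q7 0.97
```

>>> {"api": "arm_command", "payload": {
  "motion": [
    [[0, 0, 25], [0, 0, 0], 0.4],
    [[0, 0, 20], [0, 0, 0], 0.4],
    [[0, 0, 7], [0, 0, 0], 0.4],
    [[0, 0, 0], [0, 0, 0], 0.4],
    [[0, 0, 0], [0, 0, 0], 0.4],
    [[0, 0, 0], [0, 0, 0], 0.4]
  ]
}}

```text
time: 3.62
position: [0.4115, 0.2559, 0.0394]
tool_rot: [0.001, 3.139, 0.003]
ft_force: [-0.5, -0.3, 0.2]
grip_width: 0.6
```

```bash
python3 -c "
from h import *
st()
p,d=optics.get_image('scene')
u,v=proj('scene',[.41,.253,.05])[0].astype(int)
cv2.imwrite('pics/scene3.png',cv2.resize(p[v-70:v+70,u-90:u+90],None,fx=4,fy=4,interpolation=cv2.INTER_CUBIC));st()"
```

```text
t 3.62 pos [0.4115 0.2559 0.0394] x [-1.     0.001 -0.003] y [0.001 1.    0.002] grip 52.2 F [-0.5 -0.3  0.2] q7 0.98
t 3.67 pos [0.4114 0.2559 0.0393] x [-1.     0.001 -0.003] y [0.001 1.    0.002] grip 52.2 F [-0.   0.1  0.2] q7 0.98
```

View pics/scene3.png

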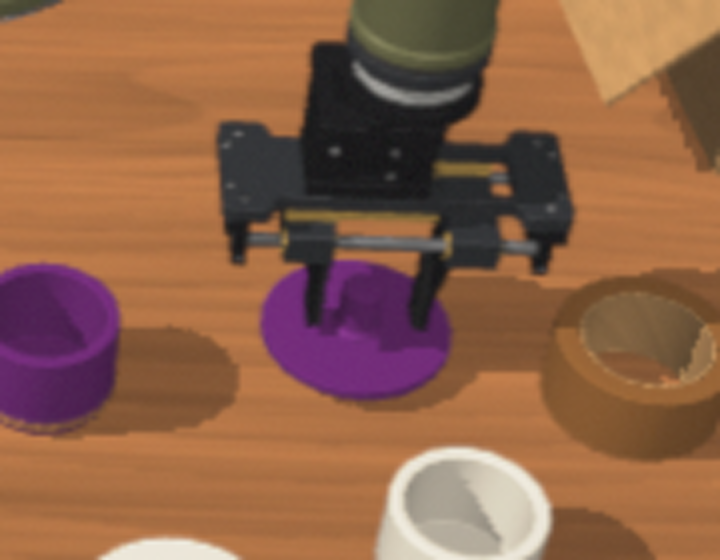

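The fingers stand either side of the knob (fingers at x≈315 and 424, knob at 360 in the crop). I'll shift about 3 mm in -y and close.

>>> {"api": "arm_command", "payload": {
  "motion": [
    [[0, -2.5, 0], [0, 0, 0], 0.45],
    [[0, 0, 0], [0, 0, 0], 0.6],
    [[0, 0, 0], [0, 0, 0], 1],
    [[0, 0, 0], [0, 0, 0], 1],
    [[0, 0, 0], [0, 0, 0], 1],
    [[0, 0, 0], [0, 0, 0], 1]
  ],
  "force": 20
}}

```text
time: 4.17
position: [0.4102, 0.2526, 0.0376]
tool_rot: [0.001, 3.142, 0.0]
ft_force: [-0.5, -0.8, 1.2]
grip_width: 0.279
```

```bash
python3 -c "
from m import *
st()
n='scene';p,d=optics.get_image(n);W=world(n,d,np.ones_like(d,bool))
print(measure(n,d,['plum_large_lid']));st()"
```

```text
t 4.17 pos [0.4102 0.2526 0.0376] x [-1.  0. -0.] y [0. 1. 0.] grip 24.3 F [-0.5 -0.8  1.2] q7 0.98
{'plum_large_lid': (array([0.41248876, 0.25308818]), np.float64(0.01731650335966666), 1018)}
t 4.22 pos [0.4102 0.2526 0.0376] x [-1.  0. -0.] y [0. 1. 0.] grip 24.4 F [0.7 0.2 1.8] q7 0.98
```

The grip holds at 24.4 mm, which fits the 25 mm knob. Lift and carry to the plum large jar. The camera displacement is (44, -348) mm.

>>> {"api": "arm_command", "payload": {
  "motion": [
    [[0, 0, -10], [0, 0, 0], 1],
    [[0, 0, -25], [0, 0, 0], 1],
    [[0, 0, -30], [0, 0, 0], 1],
    [[0, 0, -25], [0, 0, 0], 1],
    [[-2, -15, -10], [0, 0, 0], 1],
    [[-4, -30, 0], [0, 0, 0], 1],
    [[-5, -35, 0], [0, 0, 0], 1],
    [[-5, -38, 0], [0, 0, 0], 1]
  ]
}}

```text
time: 4.88
position: [0.426, 0.1341, 0.1384]
tool_rot: [-0.003, 3.141, 0.001]
ft_force: [0.7, -0.4, -1.6]
grip_width: 0.279
```

>>> {"api": "arm_command", "payload": {
  "motion": [
    [[-5, -38, 0], [0, 0, 0], 1],
    [[-5, -38, 0], [0, 0, 0], 1],
    [[-5, -38, 0], [0, 0, 0], 1],
    [[-5, -38, 0], [0, 0, 0], 1],
    [[-4, -35, 0], [0, 0, 0], 1],
    [[-3, -28, 0], [0, 0, 0], 1],
    [[-1, -15, 0], [0, 0, 0], 1],
    [[0, 0, 0], [0, 0, 0], 1]
  ]
}}

```text
time: 5.55
position: [0.4536, -0.1, 0.1381]
tool_rot: [0.011, 3.141, -0.002]
ft_force: [-0.2, 0.2, -1.2]
grip_width: 0.281
```

```bash
python3 -c "
from h import *
go([.4542,-.0957,.0885])
p,d=optics.get_image('scene')
u,v=proj('scene',[.455,-.095,.09])[0].astype(int)
cv2.imwrite('pics/scene4.png',cv2.resize(p[v-70:v+70,u-90:u+90],None,fx=4,fy=4,interpolation=cv2.INTER_CUBIC))
go([.4542,-.0957,.0885])"
```

```text
t 5.55 pos [ 0.4536 -0.1     0.1381] x [-1.     0.007 -0.   ] y [ 0.007  1.    -0.001] grip 24.4 F [-0.2  0.2 -1.2] q7 1.72
tool mm [-0.5  4.3 49.6]
t 5.6 pos [ 0.4537 -0.0974  0.1379] x [-1.     0.005  0.   ] y [0.005 1.    0.   ] grip 24.7 F [-0.   0.5 -1.4] q7 1.72
tool mm [-0.5  1.6 49.4]
```

View pics/scene4.png

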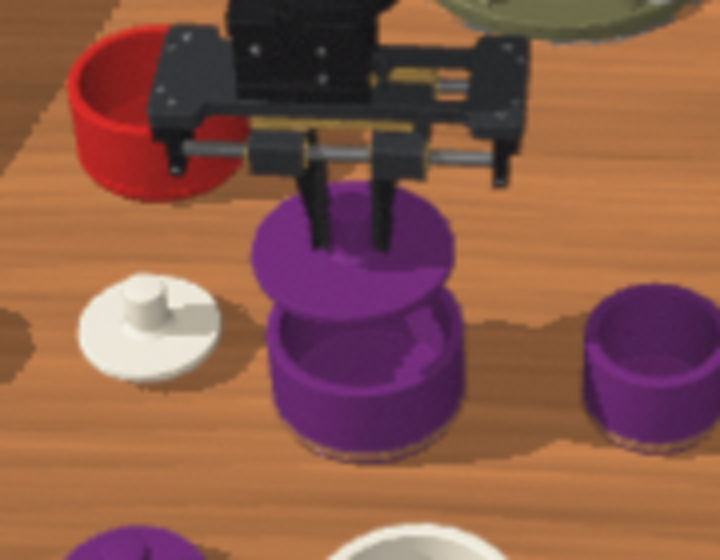

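The lid hangs just above the plum jar. I'll check its level and centre in hand.

```bash
cat >> m.py <<'E'
def held(n,d,xy,zf,ro,tol=.008):
    W=world(n,d,np.ones_like(d,bool)); q=np.array(xy)
    P=W[(np.hypot(*(W[:,:2]-q).T)<ro+.012)&(abs(W[:,2]-zf)<tol)]
    c=(np.percentile(P[:,:2],.5,0)+np.percentile(P[:,:2],99.5,0))/2
    G=P[np.hypot(*(P[:,:2]-c).T)>.025]
    A=np.c_[G[:,:2]-c,np.ones(len(G))]; k=np.linalg.lstsq(A,G[:,2],rcond=None)[0]
    r=abs(A@k-G[:,2])<.003; k=np.linalg.lstsq(A[r],G[r,2],rcond=None)[0]
    print(n,'centre',c.round(4),'span',(np.percentile(P[:,:2],99.5,0)-np.percentile(P[:,:2],.5,0)).round(4),'tilt deg',np.degrees(k[:2]).round(2),'z',k[2].round(4),len(P))
    return c
E
python3 -c "
from m import *
n='scene';p,d=optics.get_image(n);held(n,d,(.456,-.096),.1184,.056)
st()"
```

```text
scene centre [ 0.4557 -0.0967] span [0.1092 0.1077] tilt deg [-0.36 -0.01] z 0.1172 1166
t 5.65 pos [ 0.4537 -0.0956  0.1377] x [-1.     0.002  0.   ] y [0.002 1.    0.001] grip 24.6 F [ 0.2  0.8 -1.4] q7 1.72
```

>>> {"api": "arm_command", "payload": {
  "motion": [
    [[-1, 0.5, 15], [0, 0, 0], 1],
    [[0, 0, 15], [0, 0, 0], 1],
    [[0, 0, 10], [0, 0, 0], 1],
    [[0, 0, 5], [0, 0, 0], 1],
    [[0, 0, 0], [0, 0, 0], 1],
    [[0, 0, 0], [0, 0, 0], 1]
  ]
}}

```text
time: 6.15
position: [0.4551, -0.0945, 0.0927]
tool_rot: [0.001, -3.141, -0.0]
ft_force: [0.2, -0.4, -1.3]
grip_width: 0.278
```

```bash
python3 -c "
from m import *
n='scene';p,d=optics.get_image(n);held(n,d,(.456,-.096),.074,.056)
st()"
```

```text
scene centre [ 0.4581 -0.093 ] span [0.1071 0.1082] tilt deg [-0.26 -0.15] z 0.0719 1121
t 6.2 pos [ 0.4555 -0.0947  0.0931] x [-1.    -0.    -0.001] y [-0.  1.  0.] grip 24.3 F [ 0.4 -0.1 -1.3] q7 1.75
```

>>> {"api": "arm_command", "payload": {
  "motion": [
    [[0, -1.5, 1], [0, 0, 0], 1],
    [[0, 0, 1.5], [0, 0, 0], 1],
    [[0, 0, 1], [0, 0, 0], 1],
    [[0, 0, 1], [0, 0, 0], 1],
    [[0, 0, 1], [0, 0, 0], 1],
    [[0, 0, 0], [0, 0, 0], 1],
    [[0, 0, 0], [0, 0, 0], 1]
  ]
}}

```text
time: 6.78
position: [0.4552, -0.0966, 0.0876]
tool_rot: [0.001, 3.141, 0.0]
ft_force: [-2.1, 0.2, 3.5]
grip_width: 0.278
```

```bash
python3 -c "
from m import *
st()
n='scene';p,d=optics.get_image(n);held(n,d,(.456,-.096),.07,.056)
st()"
```

```text
t 6.78 pos [ 0.4552 -0.0966  0.0876] x [-1.     0.001 -0.   ] y [0.001 1.    0.   ] grip 24.2 F [-2.1  0.2  3.5] q7 1.76
scene centre [ 0.4567 -0.0956] span [0.109  0.1079] tilt deg [-0.1   0.15] z 0.067 1122
t 6.83 pos [ 0.4552 -0.0966  0.0876] x [-1.     0.001 -0.   ] y [0.001 1.    0.   ] grip 24.3 F [-1.7  0.7  5.8] q7 1.76
```

Contact at TCP z 0.0876, exactly the expected seated height, with a light upward force. Release and retreat.

>>> {"api": "arm_command", "payload": {
  "motion": [
    [[0, 0, 0], [0, 0, 0], 0.6],
    [[0, 0, 0], [0, 0, 0], 0.4],
    [[0, 0, 0], [0, 0, 0], 0.4],
    [[0, 0, -15], [0, 0, 0], 0.4],
    [[0, 0, -30], [0, 0, 0], 0.4],
    [[0, 0, -15], [0, 0, 0], 0.4],
    [[0, 0, 0], [0, 0, 0], 0.4]
  ]
}}

```text
time: 7.42
position: [0.4576, -0.0969, 0.1503]
tool_rot: [0.001, 3.135, 0.0]
ft_force: [-0.2, 0.0, 1.4]
grip_width: 0.591
```

```bash
python3 -c "
from m import *
n='scene';p,d=optics.get_image(n);held(n,d,(.456,-.096),.067,.056)
print(measure(n,d,['white_small_lid']))
go([.4185,-.2275,.12])"
```

```text
scene centre [ 0.4565 -0.0952] span [0.11  0.108] tilt deg [-0.32 -0.03] z 0.0669 1309
{'white_small_lid': (array([ 0.41897745, -0.22833365]), np.float64(0.01714501504146008), 610)}
t 7.47 pos [ 0.4565 -0.0966  0.1485] x [-1.     0.    -0.004] y [0. 1. 0.] grip 51.5 F [0.5 0.6 0.2] q7 1.72
tool mm [  38.  -130.9   28.3]
```

Plum large lid is seated and level. Next is the white small lid.

>>> {"api": "arm_command", "payload": {
  "motion": [
    [[8, -26, 0], [0, 0, 0], 0.4],
    [[8, -28, 0], [0, 0, 0], 0.4],
    [[8, -28, 0], [0, 0, 0], 0.4],
    [[8, -28, 0], [0, 0, 0], 0.4],
    [[7, -22, 5], [0, 0, 0], 0.4],
    [[0, 0, 25], [0, 0, 0], 0.4],
    [[0, 0, 20], [0, 0, 0], 0.4],
    [[0, 0, 0], [0, 0, 0], 0.4]
  ]
}}

```text
time: 8.13
position: [0.4122, -0.2275, 0.0926]
tool_rot: [-0.003, -3.133, -0.003]
ft_force: [-0.2, 0.7, -1.0]
grip_width: 0.599
```

>>> {"api": "arm_command", "payload": {
  "motion": [
    [[0, 0, 0], [0, 0, 0], 0.4],
    [[0, 0, 0], [0, 0, 0], 0.4]
  ]
}}

```text
time: 8.3
position: [0.4162, -0.2284, 0.0973]
tool_rot: [-0.0, -3.141, 0.0]
ft_force: [0.5, 0.6, 0.5]
grip_width: 0.596
```

```bash
python3 -c "
from h import *
go([.417,-.229,.038])
p,d=optics.get_image('scene')
u,v=proj('scene',[.417,-.229,.05])[0].astype(int)
cv2.imwrite('pics/scene5.png',cv2.resize(p[v-70:v+70,u-90:u+90],None,fx=4,fy=4,interpolation=cv2.INTER_CUBIC))
st()"
```

```text
t 8.3 pos [ 0.4162 -0.2284  0.0973] x [-1.  0.  0.] y [ 0.  1. -0.] grip 51.8 F [0.5 0.6 0.5] q7 2.07
tool mm [-0.8 -0.6 59.3]
t 8.35 pos [ 0.4167 -0.2285  0.0978] x [-1.    -0.    -0.001] y [-0.  1. -0.] grip 52.3 F [ 0.6 -0.2 -0.5] q7 2.07
```

View pics/scene5.png

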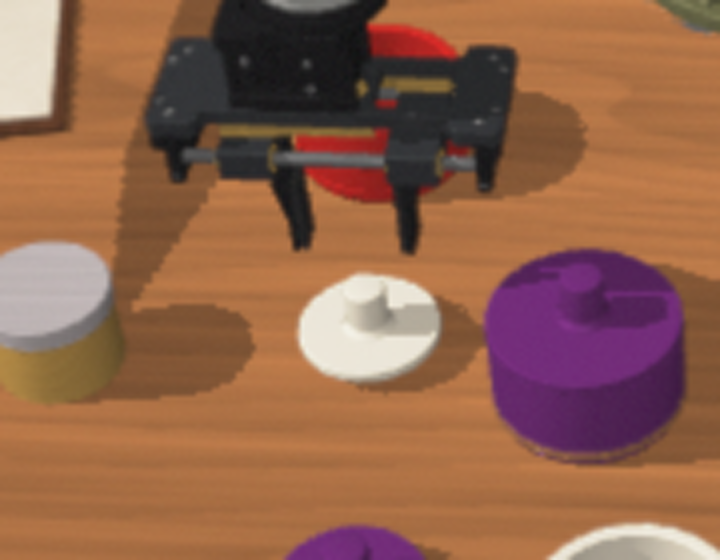

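The plum large jar is closed and level. The fingers are centred above the white small knob, so I'll descend and grip.

>>> {"api": "arm_command", "payload": {
  "motion": [
    [[0, -0.5, 25], [0, 0, 0], 0.4],
    [[0, 0, 25], [0, 0, 0], 0.4],
    [[0, 0, 9], [0, 0, 0], 0.4],
    [[0, 0, 0], [0, 0, 0], 0.5],
    [[0, 0, 0], [0, 0, 0], 0.6],
    [[0, 0, 0], [0, 0, 0], 1],
    [[0, 0, 0], [0, 0, 0], 1],
    [[0, 0, 0], [0, 0, 0], 1]
  ]
}}

```text
time: 9.02
position: [0.4169, -0.2293, 0.0392]
tool_rot: [0.001, 3.139, -0.0]
ft_force: [0.4, -0.3, -0.0]
grip_width: 0.308
```

>>> {"api": "arm_command", "payload": {
  "motion": [
    [[0, 0, 0], [0, 0, 0], 1]
  ]
}}

```text
time: 9.1
position: [0.4169, -0.2293, 0.0391]
tool_rot: [0.001, 3.139, -0.0]
ft_force: [-0.8, 0.2, 3.4]
grip_width: 0.28
```

```bash
python3 -c "
from m import *
n='scene';p,d=optics.get_image(n)
print(measure(n,d,['white_small_lid','white_small_jar']))
st()"
```

```text
{'white_small_lid': (array([ 0.42293149, -0.22847526]), np.float64(0.016956701921571678), 498), 'white_small_jar': (array([0.58822757, 0.2901539 ]), np.float64(0.05800689148208237), 517)}
t 9.15 pos [ 0.4168 -0.2293  0.0391] x [-1.     0.    -0.002] y [ 0.  1. -0.] grip 24.5 F [0.4 0.8 5.1] q7 2.14
```

Gripped at 24.5 mm. Carry by (168.5, 518) mm, lifting 130 mm first.

>>> {"api": "arm_command", "payload": {
  "motion": [
    [[0, 0, -10], [0, 0, 0], 1],
    [[0, 0, -30], [0, 0, 0], 1],
    [[0, 0, -35], [0, 0, 0], 1],
    [[0, 0, -35], [0, 0, 0], 1],
    [[0, 0, -20], [0, 0, 0], 1],
    [[-6.5, 20, 0], [0, 0, 0], 1],
    [[-10, 30, 0], [0, 0, 0], 1],
    [[-12, 37, 0], [0, 0, 0], 1]
  ]
}}

```text
time: 9.82
position: [0.4442, -0.1433, 0.1694]
tool_rot: [0.009, 3.14, -0.001]
ft_force: [1.8, 0.6, -1.2]
grip_width: 0.284
```

>>> {"api": "arm_command", "payload": {
  "motion": [
    [[-12, 37, 0], [0, 0, 0], 1],
    [[-12, 37, 0], [0, 0, 0], 1],
    [[-12, 37, 0], [0, 0, 0], 1],
    [[-12, 37, 0], [0, 0, 0], 1],
    [[-12, 37, 0], [0, 0, 0], 1],
    [[-12, 37, 0], [0, 0, 0], 1],
    [[-12, 37, 0], [0, 0, 0], 1],
    [[-12, 37, 0], [0, 0, 0], 1]
  ]
}}

```text
time: 10.48
position: [0.5406, 0.1556, 0.1685]
tool_rot: [0.001, 3.142, -0.0]
ft_force: [1.1, -0.3, -1.3]
grip_width: 0.278
```

>>> {"api": "arm_command", "payload": {
  "motion": [
    [[-12, 37, 0], [0, 0, 0], 1],
    [[-12, 37, 0], [0, 0, 0], 1],
    [[-10, 30, 0], [0, 0, 0], 1],
    [[-6, 20, 0], [0, 0, 0], 1],
    [[0, 0, 0], [0, 0, 0], 1],
    [[0, 0, 0], [0, 0, 0], 1],
    [[0, 0, 0], [0, 0, 0], 1]
  ]
}}

```text
time: 11.07
position: [0.5806, 0.2764, 0.168]
tool_rot: [-0.002, -3.141, 0.003]
ft_force: [-0.8, -1.0, -1.2]
grip_width: 0.282
```

```bash
python3 -c "
from m import *
go([.5853,.2891,.0891])
n='scene';p,d=optics.get_image(n);s,R=st()
held(n,d,(s['position'][0]+.002,s['position'][1]),s['position'][2]-.0391+.018-.001,.042)"
```

```text
t 11.07 pos [0.5806 0.2764 0.168 ] x [-1.     0.002  0.   ] y [ 0.002  1.    -0.002] grip 24.6 F [-0.8 -1.  -1.2] q7 1.14
tool mm [-4.7 12.8 78.9]
t 11.12 pos [0.5808 0.2759 0.1682] x [-1.     0.003  0.   ] y [ 0.003  1.    -0.001] grip 24.5 F [-0.4 -0.7 -1.8] q7 1.14
scene centre [0.5848 0.276 ] span [0.078  0.0797] tilt deg [-0.79  0.34] z 0.1461 743
```

>>> {"api": "arm_command", "payload": {
  "motion": [
    [[-2, 7, 0], [0, 0, 0], 1],
    [[-2, 6, 15], [0, 0, 0], 1],
    [[0, 0, 25], [0, 0, 0], 1],
    [[0, 0, 20], [0, 0, 0], 1],
    [[0, 0, 10], [0, 0, 0], 1],
    [[0, 0, 2], [0, 0, 0], 1],
    [[0, 0, 0], [0, 0, 0], 1],
    [[0, 0, 0], [0, 0, 0], 1]
  ]
}}

```text
time: 11.78
position: [0.5855, 0.2912, 0.097]
tool_rot: [0.001, 3.14, 0.001]
ft_force: [-0.8, 0.5, -0.4]
grip_width: 0.278
```

```bash
python3 -c "
from m import *
go([.5853,.2891,.0891])
n='scene';p,d=optics.get_image(n);s,R=st()
held(n,d,(s['position'][0]+.002,s['position'][1]),s['position'][2]-.0391+.018-.001,.042,.005)
u,v=proj('scene',[.585,.289,.06])[0].astype(int)
cv2.imwrite('pics/scene6.png',cv2.resize(p[v-70:v+70,u-90:u+90],None,fx=4,fy=4,interpolation=cv2.INTER_CUBIC))
"
```

```text
t 11.78 pos [0.5855 0.2912 0.097 ] x [-1.     0.001 -0.001] y [0.001 1.    0.001] grip 24.2 F [-0.8  0.5 -0.4] q7 1.14
tool mm [ 0.2 -2.1  7.9]
t 11.83 pos [0.5857 0.2913 0.0975] x [-1.     0.001 -0.002] y [0.001 1.    0.001] grip 24.3 F [-0.1 -0.9 -0.8] q7 1.14
scene centre [0.5883 0.2908] span [0.0787 0.0796] tilt deg [-0.42  0.2 ] z 0.0751 658
```

View pics/scene6.png

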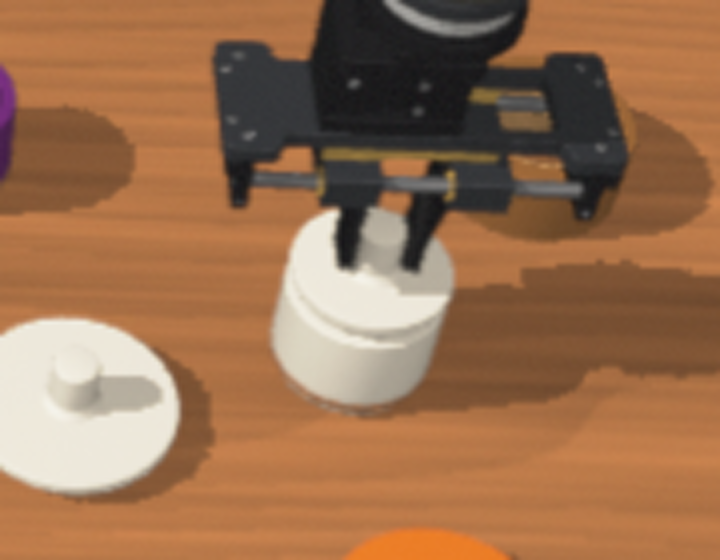

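The lid is aligned within about 1 mm just above the white small jar. Lower gently.

>>> {"api": "arm_command", "payload": {
  "motion": [
    [[0, -1.2, 2], [0, 0, 0], 1],
    [[0, 0, 2], [0, 0, 0], 1],
    [[0, 0, 1.5], [0, 0, 0], 1],
    [[0, 0, 1], [0, 0, 0], 1],
    [[0, 0, 1], [0, 0, 0], 1],
    [[0, 0, 1], [0, 0, 0], 1],
    [[0, 0, 0], [0, 0, 0], 1],
    [[0, 0, 0], [0, 0, 0], 1]
  ]
}}

```text
time: 12.5
position: [0.5848, 0.2897, 0.0892]
tool_rot: [0.001, 3.141, 0.001]
ft_force: [-2.8, -1.9, 6.7]
grip_width: 0.283
```

```bash
python3 -c "
from m import *
n='scene';p,d=optics.get_image(n);s,R=st()
held(n,d,(s['position'][0]+.002,s['position'][1]),.067,.042,.005)
"
```

```text
t 12.55 pos [0.5848 0.2897 0.0891] x [-1.     0.001 -0.   ] y [0.001 1.    0.   ] grip 24.2 F [-3.7 -1.2  6.5] q7 1.14
scene centre [0.5885 0.2896] span [0.0791 0.0796] tilt deg [-0.45 -0.05] z 0.0673 659
```

Seated at TCP z 0.0891 with light contact. Release, then on to the white large lid.

>>> {"api": "arm_command", "payload": {
  "motion": [
    [[0, 0, 0], [0, 0, 0], 0.6],
    [[0, 0, 0], [0, 0, 0], 0.4],
    [[0, 0, 0], [0, 0, 0], 0.4],
    [[0, 0, -15], [0, 0, 0], 0.4],
    [[0, 0, -30], [0, 0, 0], 0.4],
    [[0, 0, -20], [0, 0, 0], 0.4],
    [[0, 0, 0], [0, 0, 0], 0.4],
    [[0, 0, 0], [0, 0, 0], 0.4]
  ]
}}

```text
time: 13.22
position: [0.5857, 0.2902, 0.1541]
tool_rot: [0.001, 3.139, 0.003]
ft_force: [0.2, -0.4, -1.2]
grip_width: 0.596
```

```bash
python3 -c "
from m import *
n='scene';p,d=optics.get_image(n);held(n,d,(.5875,.2897),.067,.042)
print(measure(n,d,['white_large_lid','white_large_jar']))
go([.634,.139,.038])"
```

```text
scene centre [0.5861 0.2895] span [0.084  0.0793] tilt deg [-0.5   0.26] z 0.0671 862
{'white_large_lid': (array([0.6363722, 0.1401906]), np.float64(0.01726662413643132), 1686), 'white_large_jar': (array([ 0.65875763, -0.05061218]), np.float64(0.05791515332398429), 755)}
t 13.27 pos [0.5847 0.2898 0.1525] x [-1.  0. -0.] y [0. 1. 0.] grip 52.3 F [-0.2  0.7 -0.5] q7 1.13
tool mm [ -49.3 -150.8  114.5]
```

>>> {"api": "arm_command", "payload": {
  "motion": [
    [[-8, -24, 0], [0, 0, 0], 0.4],
    [[-11, -34, 0], [0, 0, 0], 0.4],
    [[-11, -34, 0], [0, 0, 0], 0.4],
    [[-11, -34, 0], [0, 0, 0], 0.4],
    [[-8, -24, 0], [0, 0, 0], 0.4],
    [[0, 0, 30], [0, 0, 0], 0.4],
    [[0, 0, 25], [0, 0, 0], 0.4],
    [[0, 0, 0], [0, 0, 0], 0.4]
  ]
}}

```text
time: 13.93
position: [0.629, 0.1379, 0.0904]
tool_rot: [-0.003, -3.13, 0.005]
ft_force: [-1.2, 0.2, -1.6]
grip_width: 0.595
```

>>> {"api": "arm_command", "payload": {
  "motion": [
    [[0, 0, 0], [0, 0, 0], 0.4],
    [[0, 0, 0], [0, 0, 0], 0.4]
  ]
}}

```text
time: 14.1
position: [0.6337, 0.1402, 0.0978]
tool_rot: [0.001, -3.142, 0.0]
ft_force: [0.5, 0.4, 0.2]
grip_width: 0.599
```

```bash
python3 -c "
from h import *
go([.634,.1392,.038])
p,d=optics.get_image('scene')
u,v=proj('scene',[.634,.139,.05])[0].astype(int)
cv2.imwrite('pics/scene7.png',cv2.resize(p[v-70:v+70,u-90:u+90],None,fx=4,fy=4,interpolation=cv2.INTER_CUBIC))
go([.634,.1392,.038])"
```

```text
t 14.1 pos [0.6337 0.1402 0.0978] x [-1. -0.  0.] y [-0.  1. -0.] grip 52.1 F [0.5 0.4 0.2] q7 1.4
tool mm [-0.3 -1.  59.8]
t 14.15 pos [0.6343 0.1404 0.0987] x [-1.    -0.    -0.002] y [-0.     1.     0.001] grip 52.3 F [-0.5 -0.3  0. ] q7 1.4
tool mm [ 0.4 -1.2 60.7]
```

View pics/scene7.png

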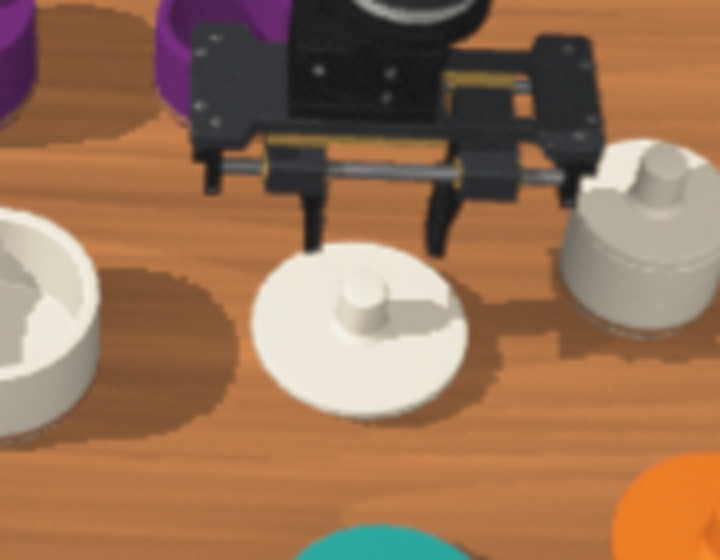

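The white small jar is closed and level, and the fingers stand centred above the white large knob. Descend and grip.

>>> {"api": "arm_command", "payload": {
  "motion": [
    [[0, -1, 25], [0, 0, 0], 0.4],
    [[0, 0, 25], [0, 0, 0], 0.4],
    [[0, 0, 10], [0, 0, 0], 0.4],
    [[0, 0, 0], [0, 0, 0], 0.5],
    [[0, 0, 0], [0, 0, 0], 0.6],
    [[0, 0, 0], [0, 0, 0], 1],
    [[0, 0, 0], [0, 0, 0], 1],
    [[0, 0, 0], [0, 0, 0], 1]
  ]
}}

```text
time: 14.82
position: [0.6347, 0.1389, 0.0392]
tool_rot: [0.001, 3.139, 0.001]
ft_force: [-0.5, 0.2, -0.8]
grip_width: 0.307
```

>>> {"api": "arm_command", "payload": {
  "motion": [
    [[0, 0, 0], [0, 0, 0], 1],
    [[0, 0, 0], [0, 0, 0], 1]
  ]
}}

```text
time: 14.98
position: [0.6346, 0.139, 0.039]
tool_rot: [0.001, 3.139, 0.001]
ft_force: [0.2, 0.0, 5.8]
grip_width: 0.276
```

>>> {"api": "arm_command", "payload": {
  "motion": [
    [[0, 0, -10], [0, 0, 0], 1],
    [[0, 0, -30], [0, 0, 0], 1],
    [[0, 0, -35], [0, 0, 0], 1],
    [[0, 0, -20], [0, 0, 0], 1],
    [[-2, -20, 0], [0, 0, 0], 1],
    [[-4, -33, 0], [0, 0, 0], 1],
    [[-4, -35, 0], [0, 0, 0], 1],
    [[-4, -35, 0], [0, 0, 0], 1]
  ]
}}

```text
time: 15.65
position: [0.6471, 0.0149, 0.1328]
tool_rot: [0.002, -3.141, -0.0]
ft_force: [0.7, -0.8, -2.9]
grip_width: 0.283
```

>>> {"api": "arm_command", "payload": {
  "motion": [
    [[-4, -35, 0], [0, 0, 0], 1],
    [[-4, -32, 0], [0, 0, 0], 1],
    [[0, 0, 15], [0, 0, 0], 1],
    [[0, 0, 15], [0, 0, 0], 1],
    [[0, 0, 5], [0, 0, 0], 1],
    [[0, 0, 0], [0, 0, 0], 1],
    [[0, 0, 0], [0, 0, 0], 1],
    [[0, 0, 0], [0, 0, 0], 1]
  ]
}}

```text
time: 16.32
position: [0.6561, -0.0507, 0.0985]
tool_rot: [-0.001, 3.14, 0.0]
ft_force: [-0.2, 0.4, -1.6]
grip_width: 0.281
```

```bash
python3 -c "
from m import *
go([.6566,-.0515,.0890])
n='scene';p,d=optics.get_image(n);s,R=st()
held(n,d,(s['position'][0]+.002,s['position'][1]),s['position'][2]-.0390+.018-.001,.056,.006)
"
```

```text
t 16.32 pos [ 0.6561 -0.0507  0.0985] x [-1.    -0.001 -0.001] y [-0.001  1.     0.   ] grip 24.5 F [-0.2  0.4 -1.6] q7 1.73
tool mm [-0.5 -0.8  9.5]
t 16.37 pos [ 0.6562 -0.0508  0.0987] x [-1.    -0.001 -0.002] y [-0.001  1.     0.   ] grip 24.1 F [ 0.3  0.2 -1.3] q7 1.73
scene centre [ 0.6629 -0.0498] span [0.0994 0.1078] tilt deg [-0.41  0.09] z 0.0764 1452
```

>>> {"api": "arm_command", "payload": {
  "motion": [
    [[-0.5, -0.8, 2], [0, 0, 0], 1],
    [[0, 0, 2], [0, 0, 0], 1],
    [[0, 0, 2], [0, 0, 0], 1],
    [[0, 0, 1], [0, 0, 0], 1],
    [[0, 0, 1], [0, 0, 0], 1],
    [[0, 0, 1], [0, 0, 0], 1],
    [[0, 0, 0.5], [0, 0, 0], 1],
    [[0, 0, 0], [0, 0, 0], 1]
  ]
}}

```text
time: 17.03
position: [0.656, -0.0522, 0.089]
tool_rot: [0.001, 3.142, 0.001]
ft_force: [-2.3, 0.3, 4.2]
grip_width: 0.283
```

```bash
python3 -c "
from m import *
n='scene';p,d=optics.get_image(n);s,R=st()
held(n,d,(.6587,-.0505),.067,.056,.006);st()
u,v=proj('scene',[.656,-.05,.06])[0].astype(int)
cv2.imwrite('pics/scene8.png',cv2.resize(p[v-70:v+70,u-90:u+90],None,fx=4,fy=4,interpolation=cv2.INTER_CUBIC))
"
```

```text
t 17.08 pos [ 0.656  -0.0522  0.089 ] x [-1.     0.001 -0.   ] y [0.001 1.    0.   ] grip 24.3 F [-3.5  0.7  6.1] q7 1.73
scene centre [ 0.6637 -0.0511] span [0.0972 0.1076] tilt deg [-0.03 -0.1 ] z 0.0669 1415
t 17.08 pos [ 0.656  -0.0522  0.089 ] x [-1.     0.001 -0.   ] y [0.001 1.    0.   ] grip 24.3 F [-3.5  0.7  6.1] q7 1.73
```

View pics/scene8.png

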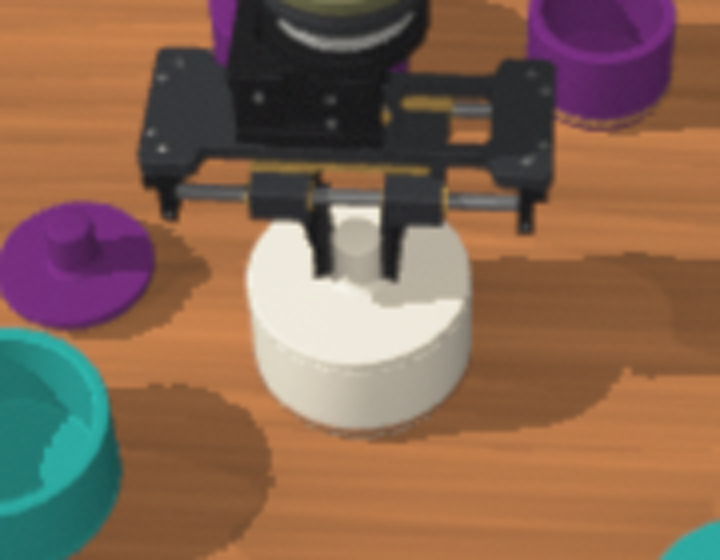

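The white lid is flush on the rim. Release, then on to the last lid.

>>> {"api": "arm_command", "payload": {
  "motion": [
    [[0, 0, 0], [0, 0, 0], 0.6],
    [[0, 0, 0], [0, 0, 0], 0.4],
    [[0, 0, 0], [0, 0, 0], 0.4],
    [[0, 0, -15], [0, 0, 0], 0.4],
    [[0, 0, -30], [0, 0, 0], 0.4],
    [[0, 0, -20], [0, 0, 0], 0.4],
    [[0, 0, 0], [0, 0, 0], 0.4],
    [[0, 0, 0], [0, 0, 0], 0.4]
  ]
}}

```text
time: 17.75
position: [0.6572, -0.0523, 0.1545]
tool_rot: [0.001, 3.138, 0.0]
ft_force: [-0.9, -0.3, 0.3]
grip_width: 0.593
```

```bash
python3 -c "
from m import *
n='scene';p,d=optics.get_image(n);held(n,d,(.6587,-.0505),.067,.056)
print(measure(n,d,['plum_small_lid','plum_small_jar']))
go([.614,-.2082,.038])"
```

```text
scene centre [ 0.6581 -0.0511] span [0.109  0.1072] tilt deg [-0.26  0.04] z 0.067 1814
{'plum_small_lid': (array([ 0.61553964, -0.20674319]), np.float64(0.016831672025986292), 825), 'plum_small_jar': (array([0.4562434 , 0.06977767]), np.float64(0.057475178780285824), 331)}
t 17.8 pos [ 0.6561 -0.0521  0.1529] x [-1.     0.    -0.001] y [0. 1. 0.] grip 52.2 F [ 0.2  0.3 -0.4] q7 1.72
tool mm [  42.1 -156.2  114.9]
```

>>> {"api": "arm_command", "payload": {
  "motion": [
    [[7, -25, 0], [0, 0, 0], 0.4],
    [[9, -35, 0], [0, 0, 0], 0.4],
    [[9, -36, 0], [0, 0, 0], 0.4],
    [[9, -35, 0], [0, 0, 0], 0.4],
    [[8, -25, 0], [0, 0, 0], 0.4],
    [[0, 0, 30], [0, 0, 0], 0.4],
    [[0, 0, 25], [0, 0, 0], 0.4],
    [[0, 0, 0], [0, 0, 0], 0.4]
  ]
}}

```text
time: 18.47
position: [0.6092, -0.2071, 0.0911]
tool_rot: [-0.003, -3.13, -0.005]
ft_force: [-1.6, 2.0, -1.7]
grip_width: 0.6
```

>>> {"api": "arm_command", "payload": {
  "motion": [
    [[0, 0, 0], [0, 0, 0], 0.4],
    [[0, 0, 0], [0, 0, 0], 0.4]
  ]
}}

```text
time: 18.63
position: [0.6143, -0.2077, 0.0983]
tool_rot: [0.0, -3.142, 0.0]
ft_force: [-0.7, 0.0, 0.6]
grip_width: 0.601
```

```bash
python3 -c "
from h import *
p,d=optics.get_image('scene')
u,v=proj('scene',[.614,-.208,.05])[0].astype(int)
cv2.imwrite('pics/scene9.png',cv2.resize(p[v-70:v+70,u-90:u+90],None,fx=4,fy=4,interpolation=cv2.INTER_CUBIC))
go([.614,-.2082,.039])"
```

```text
t 18.68 pos [ 0.615  -0.2079  0.0992] x [-1.    -0.    -0.002] y [-0.  1. -0.] grip 52.5 F [ 1.7  0.1 -0.1] q7 1.99
tool mm [ 1.1 -0.3 60.2]
```

View pics/scene9.png

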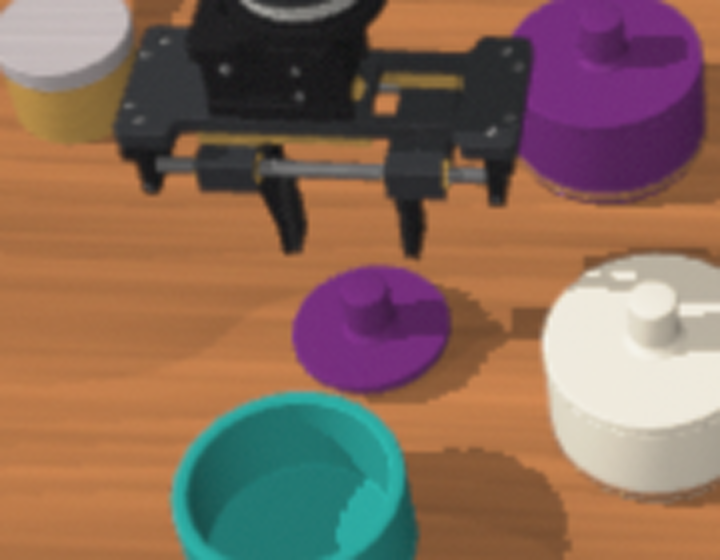

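The fingers are centred above the plum small knob, with the closed plum and white jars beside it. Descend and grip.

>>> {"api": "arm_command", "payload": {
  "motion": [
    [[1, 0, 25], [0, 0, 0], 0.4],
    [[0, 0, 25], [0, 0, 0], 0.4],
    [[0, 0, 10], [0, 0, 0], 0.4],
    [[0, 0, 0], [0, 0, 0], 0.5],
    [[0, 0, 0], [0, 0, 0], 0.6],
    [[0, 0, 0], [0, 0, 0], 1],
    [[0, 0, 0], [0, 0, 0], 1],
    [[0, 0, 0], [0, 0, 0], 1]
  ]
}}

```text
time: 19.35
position: [0.614, -0.2084, 0.0396]
tool_rot: [0.001, 3.139, -0.001]
ft_force: [0.0, -0.6, 0.4]
grip_width: 0.306
```

>>> {"api": "arm_command", "payload": {
  "motion": [
    [[0, 0, 0], [0, 0, 0], 1],
    [[0, 0, 0], [0, 0, 0], 1]
  ]
}}

```text
time: 19.52
position: [0.6139, -0.2084, 0.0395]
tool_rot: [0.001, 3.139, -0.001]
ft_force: [-0.6, 0.1, 5.6]
grip_width: 0.28
```

Gripped. Carry by (-160, +277) mm.

>>> {"api": "arm_command", "payload": {
  "motion": [
    [[0, 0, -10], [0, 0, 0], 1],
    [[0, 0, -30], [0, 0, 0], 1],
    [[0, 0, -35], [0, 0, 0], 1],
    [[0, 0, -35], [0, 0, 0], 1],
    [[0, 0, -20], [0, 0, 0], 1],
    [[10, 17, 0], [0, 0, 0], 1],
    [[15, 26, 0], [0, 0, 0], 1],
    [[18, 31, 0], [0, 0, 0], 1]
  ]
}}

```text
time: 20.18
position: [0.5695, -0.1355, 0.1688]
tool_rot: [0.006, 3.141, -0.002]
ft_force: [-0.1, 0.6, -0.7]
grip_width: 0.285
```

>>> {"api": "arm_command", "payload": {
  "motion": [
    [[18, 31, 0], [0, 0, 0], 1],
    [[18, 31, 0], [0, 0, 0], 1],
    [[18, 31, 0], [0, 0, 0], 1],
    [[18, 31, 0], [0, 0, 0], 1],
    [[18, 31, 0], [0, 0, 0], 1],
    [[16, 28, 0], [0, 0, 0], 1],
    [[11, 20, 0], [0, 0, 0], 1],
    [[0, 0, 0], [0, 0, 0], 1]
  ]
}}

```text
time: 20.85
position: [0.4504, 0.0738, 0.1683]
tool_rot: [0.011, -3.14, -0.003]
ft_force: [0.1, 0.9, -1.0]
grip_width: 0.279
```

>>> {"api": "arm_command", "payload": {
  "motion": [
    [[0, 0, 15], [0, 0, 0], 1],
    [[0, 0, 25], [0, 0, 0], 1],
    [[0, 0, 15], [0, 0, 0], 1],
    [[0, 0, 0], [0, 0, 0], 1],
    [[0, 0, 0], [0, 0, 0], 1]
  ]
}}

```text
time: 21.27
position: [0.4527, 0.0682, 0.1129]
tool_rot: [-0.002, -3.14, 0.001]
ft_force: [0.4, -0.4, 0.1]
grip_width: 0.281
```

```bash
python3 -c "
from m import *
n='scene';p,d=optics.get_image(n);s,R=st()
held(n,d,(s['position'][0]+.002,s['position'][1]),s['position'][2]-.0395+.018-.001,.042,.006)
go([.4538,.0685,.0895])
"
```

```text
t 21.32 pos [0.4536 0.0685 0.1138] x [-1.     0.001 -0.001] y [ 0.001  1.    -0.   ] grip 24.2 F [-0.3  0.6 -0.5] q7 1.37
scene centre [0.4596 0.0688] span [0.073  0.0814] tilt deg [-0.77  0.03] z 0.0905 577
t 21.32 pos [0.4536 0.0685 0.1138] x [-1.     0.001 -0.001] y [ 0.001  1.    -0.   ] grip 24.2 F [-0.3  0.6 -0.5] q7 1.37
tool mm [-0.2 -0.  24.3]
```

>>> {"api": "arm_command", "payload": {
  "motion": [
    [[0, 0, 10], [0, 0, 0], 1],
    [[0, 0, 6], [0, 0, 0], 1],
    [[0, 0, 3], [0, 0, 0], 1],
    [[0, 0, 1.5], [0, 0, 0], 1],
    [[0, 0, 1.5], [0, 0, 0], 1],
    [[0, 0, 1], [0, 0, 0], 1],
    [[0, 0, 1], [0, 0, 0], 1],
    [[0, 0, 0], [0, 0, 0], 1]
  ]
}}

```text
time: 21.98
position: [0.4533, 0.069, 0.0894]
tool_rot: [0.001, 3.141, 0.0]
ft_force: [-1.3, 0.4, 1.4]
grip_width: 0.278
```

>>> {"api": "arm_command", "payload": {
  "motion": [
    [[0, 0, 0.5], [0, 0, 0], 1],
    [[0, 0, 0], [0, 0, 0], 1]
  ]
}}

```text
time: 22.15
position: [0.4533, 0.069, 0.0894]
tool_rot: [0.001, 3.141, 0.0]
ft_force: [-2.9, -0.6, 6.0]
grip_width: 0.279
```

```bash
python3 -c "
from m import *
n='scene';p,d=optics.get_image(n);s,R=st()
held(n,d,(.456,.0695),.067,.042,.006)
u,v=proj('scene',[.454,.069,.06])[0].astype(int)
cv2.imwrite('pics/scene10.png',cv2.resize(p[v-70:v+70,u-90:u+90],None,fx=4,fy=4,interpolation=cv2.INTER_CUBIC))
"
```

```text
t 22.2 pos [0.4533 0.069  0.0894] x [-1.  0. -0.] y [0. 1. 0.] grip 24.5 F [-2.3  1.3  6. ] q7 1.37
scene centre [0.4602 0.0691] span [0.0731 0.0808] tilt deg [-1.01  0.1 ] z 0.0671 567
```

View pics/scene10.png

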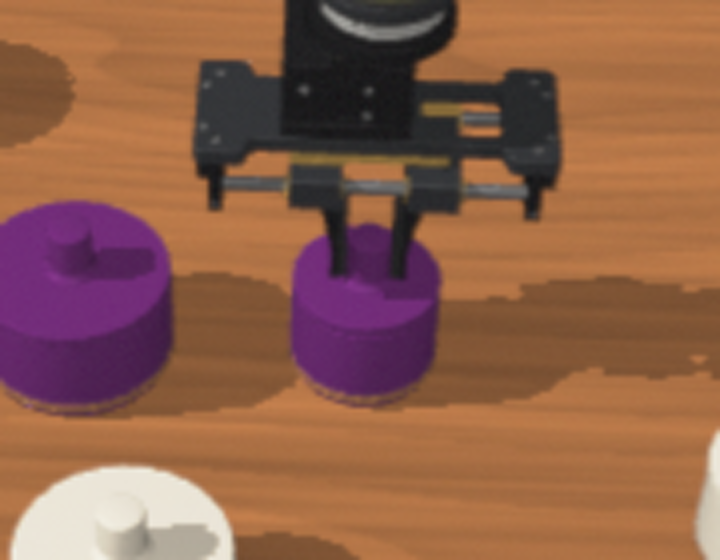

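The plum small lid is seated (TCP z 0.0894 as expected, light contact). Release and back away.

>>> {"api": "arm_command", "payload": {
  "motion": [
    [[0, 0, 0], [0, 0, 0], 0.6],
    [[0, 0, 0], [0, 0, 0], 0.4],
    [[0, 0, 0], [0, 0, 0], 0.4],
    [[0, 0, -15], [0, 0, 0], 0.4],
    [[0, 0, -30], [0, 0, 0], 0.4],
    [[0, 0, -35], [0, 0, 0], 0.4],
    [[0, 0, -35], [0, 0, 0], 0.4],
    [[0, 0, -30], [0, 0, 0], 0.4]
  ]
}}

```text
time: 22.87
position: [0.4534, 0.069, 0.2358]
tool_rot: [0.001, 3.14, 0.001]
ft_force: [1.3, 0.7, -0.6]
grip_width: 0.597
```

>>> {"api": "arm_command", "payload": {
  "motion": [
    [[5, 35, 0], [0, 0, 0], 0.4],
    [[5, 38, 0], [0, 0, 0], 0.4],
    [[5, 38, 0], [0, 0, 0], 0.4],
    [[5, 38, 0], [0, 0, 0], 0.4],
    [[5, 38, 0], [0, 0, 0], 0.4],
    [[5, 38, 0], [0, 0, 0], 0.4],
    [[0, 0, 0], [0, 0, 0], 0.4],
    [[0, 0, 0], [0, 0, 0], 0.4]
  ]
}}

```text
time: 23.53
position: [0.4221, 0.2964, 0.233]
tool_rot: [0.008, -3.141, 0.0]
ft_force: [-0.1, 0.2, -0.8]
grip_width: 0.601
```

```bash
python3 -c "
from m import *
for n in('scene','top'):
    p,d=optics.get_image(n)
    cv2.imwrite(f'pics/{n}11.png',p)
    for k,r in(('white_large_jar',.056),('white_small_jar',.042),('plum_large_jar',.056),('plum_small_jar',.042)):
        print(k);held(n,d,NOM[k] if 'white_large' not in k else (.656,-.051),.067,r)
st()"
```

```text
white_large_jar
scene centre [ 0.6581 -0.0511] span [0.1083 0.1074] tilt deg [-0.16  0.08] z 0.067 1813
white_small_jar
scene centre [0.5865 0.2897] span [0.0826 0.0793] tilt deg [-0.98 -0.15] z 0.0673 868
plum_large_jar
scene centre [ 0.4568 -0.0953] span [0.1106 0.1077] tilt deg [-0.09 -0.07] z 0.0668 1305
plum_small_jar
scene centre [0.4565 0.069 ] span [0.0799 0.0805] tilt deg [-1.21  0.52] z 0.067 703
white_large_jar
top centre [ 0.6537 -0.0525] span [0.1076 0.1076] tilt deg [0.24 0.04] z 0.0677 1694
white_small_jar
top centre [0.5827 0.2896] span [0.0808 0.0805] tilt deg [-0.12  0.24] z 0.068 930
plum_large_jar
top centre [ 0.4527 -0.0968] span [0.108  0.1073] tilt deg [0.07 0.04] z 0.068 1809
plum_small_jar
top centre [0.4518 0.0692] span [0.081 0.081] tilt deg [ 0.33 -0.36] z 0.0679 968
t 23.63 pos [0.4235 0.2931 0.2332] x [-1.     0.001  0.   ] y [ 0.001  1.    -0.001] grip 52.0 F [-0.6  0.1 -0.6] q7 0.91
```

View pics/top11.png

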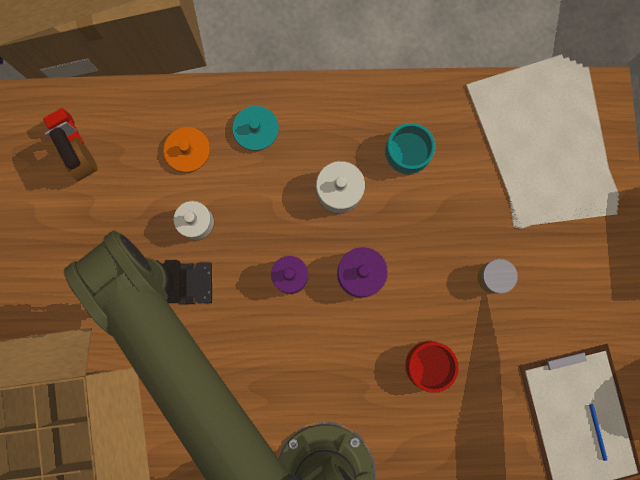

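View pics/scene11.png

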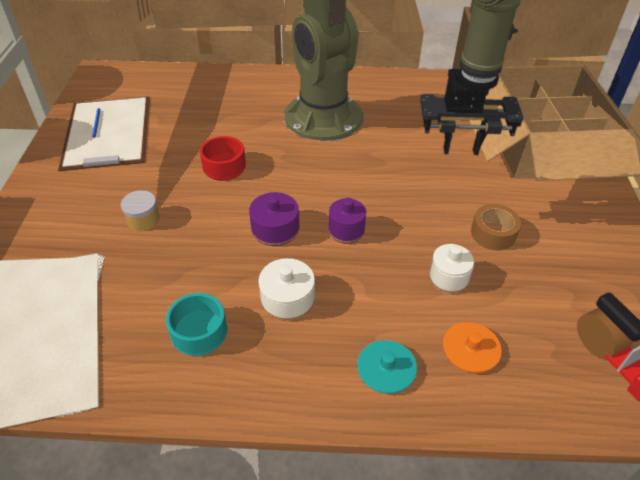

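Both views show all four jars closed: in the top view, (340,187), (193,220), (362,272) and (290,274). The flange tops read 68 mm and level. The tin (500,276) hasn't moved; the roll is hidden in the top view but unmoved at (496,227) in the scene view. Handing in.

```bash
python3 -c "
from bench import ctrl
print(ctrl.close_job())"
```

```text
the job is handed in; nothing more can be done
None
```

All four lids are on their own jars and the job is handed in, at about 24 s of the 93 s allowed. I gripped each lid by its knob, lowered it until the wrist felt light contact of about 6 N, and only then let go.

- **Seating:** in the top camera's last picture every lid's flange top reads 67.7–68.0 mm, against 68 mm when fully seated. All four are level to within 0.5°.
- **Jars, tape roll and candle tin:** the jars are within about 1 mm of where they stood. The tape roll and candle tin look unmoved in the last pictures; the arm hid the roll from the top camera, so that rests on the scene camera alone.
- **Disagreements:** the scene camera reads about 4–5 mm further out in x than the top one, so I placed by differences averaged over both cameras. It also reads about 1 mm lower and shows up to 1.2° of tilt on the two small lids. The top camera does not show that tilt, and the scene camera showed similar values while the lids were still in the gripper, so I take it as measurement error.

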